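# Load an angle bracket under the low bridge of a drill jig and bolt it in

## Robot

A 6-joint arm with a two-finger parallel gripper is mounted at the origin on the work surface. World frame = base frame: x ahead of the robot, y to its left, z up, the work surface at z = 0. Lengths are in m, angles in rad, forces in N, time in s.
With the tool pointing down it reaches from about 0.4 to 0.825 m from the base axis. Payload 7 kg.
Tool frame: the origin (TCP) lies at the very end of the fingers, on their centre line; the grasp point (between the pads) lies 19 mm behind it; z points along the fingers, x is the direction in which the jaws open and shut, and the axes are right-handed (so a half turn about z gives the same grasp; the last joint's range is limited). The gripper opens to 88 mm and grips with 3 to 60 N. Pads are 19 mm wide; open, the fingers measure 130 mm over their backs; the gripper's body (78 mm by 193 mm) begins 47 mm behind the grasp point.
Start: joints at [-0.856, 0.359, 0.012, 0, -1.224, -0.288], TCP at [0.279, -0.614, 0.227] pointing down, gripper open.
Joint ranges: [-3.07, 3.07], [-1.43, 2.12], [-1.02, 1.25], [-3.03, 1.67], [-3.05, -0], [-3.03, 3.03]. Speed limits (rad/s): [2.39, 2.39, 3.01, 3.14, 3.14, 3.14].

## Interface

Orientations are given as [roll, pitch, yaw] about the fixed x, y, z axes, in that order (R = Rz(yaw) Ry(pitch) Rx(roll)).
In Python, from station import telemetry, grab_frame, arm, regions_of, pinpoint gives the robot as it stands. The module is installed in compiled form; this text tells all that it offers.
- The arm moves only by the shell command python3 -m inch 'ROWS' [FORCE]. ROWS is text: rows parted by semicolons, each of 7 numbers parted by spaces: the opening, from 0 (shut) to 1 (fully open), then the shift along the world's x, y, z in cm, then the turn, a rotation vector about the world's x, y, z in degrees. A call has 1 to 12 rows; each row is the pose to reach, as a shift and turn from the pose measured when the call began; what a row does not reach only later rows make up. A row lasts 1/8 s, in which the tool goes at most 62.5 mm and 10.7 degrees, less where a joint would pass 70% of its speed; a pose out of reach is approached as far as the arm can. A call with a gripper value outside its range is refused whole. The fingers move at their own pace and stop on an object; FORCE is the grip in N (left out, the last holds). Time passes only in rows, so rows that repeat a pose let the fingers close. It gives the time, the measured TCP pose, the force and the opening at its end, in the units of the state.
- telemetry.get_state(): the state, without advancing time (a new reading comes with each control period).
- grab_frame(name): name is "side" or "top"; returns a dict with "pixels" (384x512x3 uint8, red, green, blue), "fx", "fy", "cx", "cy" (pixels), "dist_coeffs" ([k1, k2, p1, p2, k3] as OpenCV has them; the pictures are not rectified), "R" (3x3) and "t" (3): a world point X has camera coordinates R X + t. Camera axes: x right, y down, z forward; pixel columns grow to the right and rows downward; lengths in m; the calibration is good to about 2 mm. A picture is of the moment at which its call begins. There is no depth.
- arm.job_done(): hands the job in, once; it reports no verdict.
Trained networks look in the newest picture that a camera, given by its name, has taken for a name from the list of things; names that differ only in an ending like _2 or _b are one class to them, and where a whole thing is asked for, a point or a joint stands for the part that bears it (a point fixed in the world has none). Each returns a list of dicts, best first, with "p" (0 to 1); they miss things now and then, are a little off and sometimes report something else, mostly with a low value. They report only what shows in the picture. A call takes as long as a camera call. They do not tell look-alikes from the thing itself.
- regions_of(camera, name): "pixels" (384x512 bool, what is visible of it) and "bbox" ([left, top, right, bottom] in pixels, round what is visible of it).
- pinpoint(camera, name): "location" ([column, row] in pixels: a listed point, or the origin of a listed thing).
The state is a dict: "t": time; "q": joint angles; "qd": joint speeds; "joint_efforts": joint torques, N m; "eef_pos": TCP position; "ee_rot": TCP orientation; "force": force on the tool from outside, world axes, zero at the start; "moment": the same for the moment, N m; "width": finger opening in m.
Only numpy, scipy, OpenCV 4.12 (cv2) and the standard library are available. Lean on these libraries where they do the work, as an engineer would, in place of code of your own. Each camera call takes 0.05 s, during which the arm holds its last target. There are 200 camera calls.

## Task

On the bench, push the aluminium angle bracket with the yellow flange flat along the table, plate end first, under the low blue bridge of the drill jig until it is fully home with its flange against the bridge. Then push the red knob to slide the jig's bolt fully across behind the flange. Only push with the fingers: do not lift or tip the bracket, and leave the other bracket and the tools where they lie.

Things in the scene. Friction and masses are not known exactly. Their poses are not given: they have to be found in the camera images.
- jig: Drill jig fixed to the table. Blue bridge 80 mm long (its x), 128 wide (y), underside 15 and top 35 mm above the table (brass bushes to 43), on two legs that leave a straight open channel 78 mm wide along x; parts slide on the table itself. Origin on the table under the bridge's centre; x points through the channel away from the mouth, y to the left seen from the mouth, z up.
- jig_mouth (a point): Middle of the channel's mouth at table height, at jig x = -40 mm: the bridge's face on the robot's side, where the bracket enters. Before it two 14 mm high cheeks flare outward to about 110 mm apart, ending at jig x = -72 mm. On the +y side the bolt's housing, 41 mm high, stands at jig x = -72 to -44 mm, y = 60 to 92 mm.
- bracket: The loose part to load: aluminium plate 100 mm (its x) by 70 mm (y), 12 mm thick, flat on the table, with a yellow upright flange 8 mm thick, 70 wide, 40 mm tall along its rear edge (x = -50 to -42 mm); 0.25 to 0.5 kg. Origin: centre of the plate's underside; x points from flange to plain end, which enters first. Home: flange touches the bridge, origin at jig x = 2 mm, x axes parallel.
- bolt (a joint): Travel of the jig's steel slide bolt (m) along jig -y: 0 drawn back (starts at 0 to 0.006), 0.040 fully across, at its stop. Stays where left; 1.5 to 3 N moves it. Bar at jig x = -65 to -51 mm, 21 to 33 mm above the table; its tip is at jig y = 50 mm drawn back, 10 mm across, behind the flange (3 mm play when the bracket is home). It cannot pass a flange in its way.
- bolt_knob (a point): Centre of the top of the red upright knob on the bolt: a round post 18 mm in diameter, from 33 to 65 mm above the table; at jig x = -58 mm, jig y = 140 mm minus the bolt's travel. Push it on its outer (+y) side.
- drilled_bracket: Leave alone: a finished dark steel bracket with a green flange, 100 x 70 mm, 40 mm tall, loose. Origin at the centre of its underside.
- hammer: Leave alone: hammer with a wooden handle, lying on the table, about 280 mm long. Handle towards its -x.
- wrench: Leave alone: steel wrench lying on the table, about 180 mm long. Handle towards its -x.
- screwdriver: Leave alone: screwdriver with orange handle lying on the table, about 200 mm long. Handle towards its -x.
- tape: Leave alone: green tape measure, 65 x 34 x 60 mm tall, loose. Origin at the centre of its underside.
- socket: Leave alone: steel socket standing up, 26 mm in diameter, 45 mm tall, loose. Origin at the centre of its underside.
There are look-alikes about, which are no part of the job. Several things have the shape of the bracket; the one meant has the colours described above.

How it is judged:
By the outcome, as a careful person would: the job done as asked, in the order asked, and still so for the second after the job is handed in, with the robot touching nothing.
It also fails if it takes over 69 s, if anything falls off the work surface, if the arm or the gripper's body presses on something with over 40 N, if the wrist force passes 120 N, or if a joint passes its speed limit or range.

## Working session

There is one attempt and no reset: what is moved stays moved. The work goes in short steps, Python scripts to look and compute and a shell command to move; the robot and the scene stay as the last step left them, time stands still between calls to the robot, and variables do not carry over. Pictures are saved under pics/ and viewed, about 8 in all and at most 12, crops included, and the job is handed in when it is done.

```bash
mkdir -p pics; cat > h.py <<'E'
import numpy as np, cv2
from station import telemetry, grab_frame, arm, regions_of, pinpoint
def K(f): return np.array([[f['fx'],0,f['cx']],[0,f['fy'],f['cy']],[0,0,1]]), np.array(f['dist_coeffs'],float)
def back(f,px,z=0.):
    k,d=K(f); u=cv2.undistortPoints(np.array(px,float).reshape(-1,1,2),k,d).reshape(-1,2)
    R=np.array(f['R']);t=np.array(f['t']);c=-R.T@t
    r=np.c_[u,np.ones(len(u))]@R
    return c+r*((z-c[2])/r[:,2])[:,None]
def proj(f,X):
    k,d=K(f); return cv2.projectPoints(np.array(X,float).reshape(-1,3),cv2.Rodrigues(np.array(f['R']))[0],np.array(f['t'],float),k,d)[0].reshape(-1,2)
def save(f,n,box=None,s=1):
    im=f['pixels'][:,:,::-1]
    if box: im=im[box[1]:box[3],box[0]:box[2]]
    cv2.imwrite('pics/'+n,cv2.resize(im,None,fx=s,fy=s,interpolation=cv2.INTER_CUBIC))
E
python3 - <<'E'
from h import *
np.set_printoptions(precision=4,suppress=True)
for c in('top','side'):
    f=grab_frame(c); save(f,c+'0.png',s=1.5)
    print(c,-np.array(f['R']).T@np.array(f['t']))
    for n in('jig','jig_mouth','bracket','bolt_knob','drilled_bracket'):
        z=.065 if n=='bolt_knob' else 0
        for r in pinpoint(c,n)[:4]: print(n,round(r['p'],2),r['location'],back(f,r['location'],z)[0])
print(telemetry.get_state())
E
```

```text
top [0.3898 0.0197 1.183 ]
jig 0.73 [273.4, 157.8] [ 0.6878 -0.0307  0.    ]
jig 0.28 [158.9, 220.1] [0.4953 0.322  0.    ]
jig_mouth 0.68 [271.4, 167.5] [ 0.6569 -0.0241  0.    ]
bracket 0.92 [228.6, 250.1] [0.4036 0.1079 0.    ]
bracket 0.66 [267.4, 203.1] [ 0.5456 -0.0104  0.    ]
bolt_knob 0.58 [274.3, 159.0] [ 0.6678 -0.0305  0.065 ]
bolt_knob 0.4 [226.9, 172.7] [0.6276 0.1089 0.065 ]
drilled_bracket 0.74 [161.1, 219.6] [0.4968 0.3152 0.    ]
side [-0.1404  0.7292  0.6875]
jig 0.95 [230.1, 206.3] [ 0.6781 -0.0166  0.    ]
jig_mouth 0.7 [243.8, 209.1] [ 0.6385 -0.0321  0.    ]
bracket 0.83 [300.6, 199.1] [ 0.5534 -0.1814  0.    ]
bracket 0.77 [267.4, 268.3] [0.4161 0.1151 0.    ]
bracket 0.73 [260.9, 229.7] [0.5339 0.01   0.    ]
bolt_knob 0.75 [206.1, 211.8] [0.6272 0.1129 0.065 ]
drilled_bracket 0.76 [170.5, 298.0] [0.5044 0.3293 0.    ]
{'t': 0.6, 'q': array([-0.8559,  0.3586,  0.0119, -0.    , -1.2241, -0.2881]), 'qd': array([ 0.0003,  0.0002, -0.0011,  0.0001,  0.0017,  0.0009]), 'joint_efforts': array([  0.0008, -58.199 ,  29.318 ,   6.9995,   0.0125,  -0.    ]), 'eef_pos': array([ 0.2794, -0.6144,  0.2266]), 'ee_rot': array([ 3.1416, -0.    ,  1.9976]), 'force': array([ 0.9335,  0.1259, -0.0076]), 'moment': array([0.0149, 0.0135, 0.0634]), 'width': 0.08747560684425768}
```

View pics/top0.png

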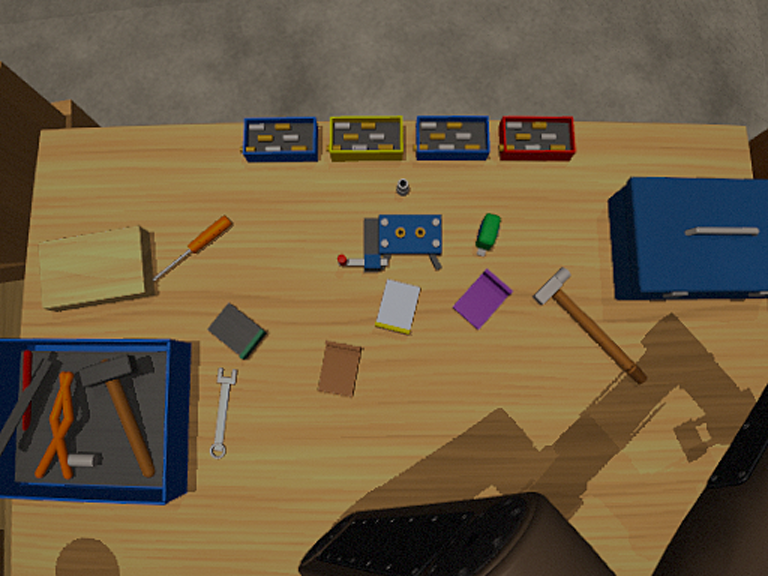

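View pics/side0.png

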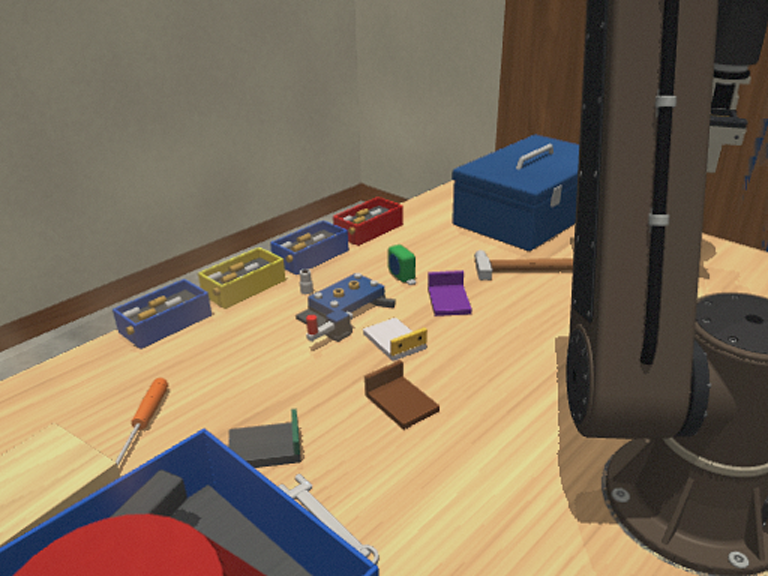

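The top view shows these possible brackets:
- Aluminium with yellow flange at about (267,203). This is the one I want.
- Brown at (228,245).
- Purple at (321,199).
- Dark with green flange at (158,220), the drilled one.

The jig is at (273,157) and the red knob at (228,173). Next I'll measure the bracket and jig and check the choice in a close crop.

```bash
cat >> h.py <<'E'
from scipy.optimize import minimize
def box(x0,x1,y0,y1,z0,z1): return [(x,y,z) for x in(x0,x1) for y in(y0,y1) for z in(z0,z1)]
BR=[box(-.05,.05,-.035,.035,0,.012),box(-.05,-.042,-.035,.035,0,.04)]
def place(P,p):
    P=np.array(P);c,s=np.cos(p[2]),np.sin(p[2])
    return np.c_[p[0]+c*P[:,0]-s*P[:,1],p[1]+s*P[:,0]+c*P[:,1],P[:,2]]
def sil(f,parts,p,S=4):
    m=np.zeros((384*S,512*S),np.uint8)
    for b in parts: cv2.fillConvexPoly(m,cv2.convexHull(np.round((proj(f,place(b,p))+.5)*S).astype(np.int32)),1)
    return cv2.resize(m.astype(np.float32),(512,384),interpolation=cv2.INTER_AREA)
def fit(views,parts,p0):
    def cost(v):
        p=[v[0]/100,v[1]/100,v[2]/10]
        return sum(np.abs(sil(f,parts,p)-m).sum() for f,m in views)
    best=None
    for _ in range(3):
        s=np.array([p0[0]*100,p0[1]*100,p0[2]*10]) if best is None else best.x
        best=minimize(cost,s,method='Nelder-Mead',options=dict(initial_simplex=s+np.array([[0,0,0],[1,0,0],[0,1,0],[0,0,1.]])*(1 if _%2==0 else -1)))
    v=best.x; return np.array([v[0]/100,v[1]/100,v[2]/10]),best.fun
def mask(c,n,near):
    rs=regions_of(c,n); 
    if not rs: return None
    g=lambda r:np.hypot((r['bbox'][0]+r['bbox'][2])/2-near[0],(r['bbox'][1]+r['bbox'][3])/2-near[1])
    r=min(rs,key=g); print(c,n,round(r['p'],2),r['bbox'],r['pixels'].sum()); return r['pixels'].astype(np.float32)
E
python3 - <<'E'
from h import *
np.set_printoptions(precision=4,suppress=True)
V=[];F={}
for c,near in(('top',(266,205)),('side',(263,226))):
    f=F[c]=grab_frame(c); m=mask(c,'bracket',near); V.append((f,m))
for v in([V[0]],[V[1]],V): print('bracket',fit(v,BR,[.545,-.01,-.2]))
# jig: blue top face corners by colour, z=.035
f=F['top'];hsv=cv2.cvtColor(f['pixels'],cv2.COLOR_RGB2HSV)
b=cv2.inRange(hsv,(100,120,60),(125,255,255));w=np.zeros_like(b);w[140:171,248:297]=255;b&=w
n,l,st,_=cv2.connectedComponentsWithStats(b);print(st[1:])
i=1+st[1:,4].argmax();pts=np.argwhere(l==i)[:,::-1]
X=back(f,cv2.convexHull(pts.astype(np.float32)).reshape(-1,2),.035)
r=cv2.minAreaRect(X[:,:2].astype(np.float32));print('bridge',r)
jm=[box(-.04,.04,-.064,.064,0.015,.035)]
for c in('top','side'):
  h=cv2.cvtColor(F[c]['pixels'],cv2.COLOR_RGB2HSV);y=cv2.inRange(h,(0,150,80),(8,255,255))
  n,l,st,ce=cv2.connectedComponentsWithStats(y)
  for k in range(1,n):
    if 5<st[k,4]<200: print(c,'red',st[k],ce[k],back(F[c],ce[k],.065 if c=='top' else .05))
save(f,'crop1.png',(210,135,340,240),6)
E
```

```text
top bracket 0.88 [302.9, 182.3, 340.6, 220.1] 865
side bracket 0.85 [243.8, 240.8, 294.9, 284.3] 1256
bracket (array([ 0.5644, -0.0073, -0.2625]), np.float64(1634.1875))
bracket (array([ 3.568 , -4.0122, -5.3074]), np.float64(1256.0))
bracket (array([ 2.2123, -3.1304, -4.1947]), np.float64(2173.75))
[[248 143  46  28 881]]
bridge ((0.6834561824798584, -0.020960189402103424), (0.13692432641983032, 0.08415132015943527), 89.66030883789062)
top red [225 170   6   6  26] [227.3846 172.1538] [[0.6292 0.1074 0.065 ]]
top red [ 15 234   5  27 115] [ 16.9565 246.4783] [[0.4109 0.7369 0.065 ]]
top red [ 15 275   2  12  18] [ 15.4444 281.1111] [[0.309  0.7356 0.065 ]]
side red [204 210   7  13  72] [207.5556 215.6806] [[0.629  0.1078 0.05  ]]
```

View pics/crop1.png

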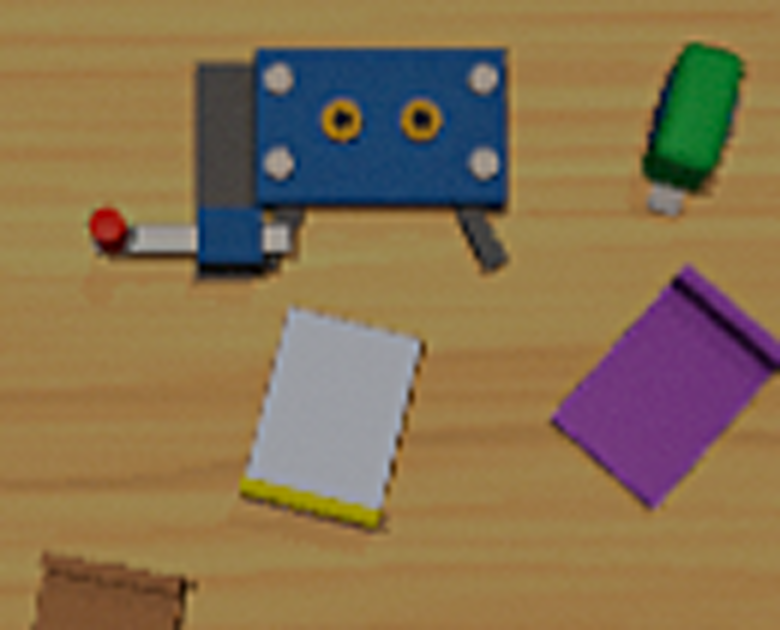

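The crop confirms the pale plate with the yellow flange, its corners at crop (290,308), (424,342), (380,525) and (242,490). The network locked onto look-alikes, so I'll segment by colour instead.

```bash
cat >> h.py <<'E'
def cmask(f,near,rad=45):
    h=cv2.cvtColor(f['pixels'],cv2.COLOR_RGB2HSV)
    m=cv2.inRange(h,(0,0,110),(179,60,255))|cv2.inRange(h,(24,170,60),(35,255,255))
    w=np.zeros_like(m);cv2.circle(w,(int(near[0]),int(near[1])),rad,255,-1);m&=w
    n,l,st,ce=cv2.connectedComponentsWithStats(m)
    i=1+st[1:,4].argmax(); return (l==i).astype(np.float32)
E
python3 - <<'E'
from h import *
np.set_printoptions(precision=4,suppress=True)
V=[]
for c,near in(('top',(266,205)),('side',(263,226))):
    f=grab_frame(c); m=cmask(f,near,28); print(m.sum()); V.append((f,m))
for v in([V[0]],[V[1]],V): print('bracket',fit(v,BR,[.5456,-.01,-.23]))
f=V[0][0]
px=np.array([(255,48),(507,48),(507,207),(255,207)])/6.+[209.5,134.5]
print(back(f,px,.035), back(f,px,.035).mean(0))
def two(px,z):return back(f,px,z)
jm=[box(-.04,.04,-.064,.064,0.035,.0351)]
h=cv2.cvtColor(f['pixels'],cv2.COLOR_RGB2HSV);b=cv2.inRange(h,(100,120,40),(125,255,255));b[:143-2]=0;b[169:]=0;b[:,:240]=0;b[:,300:]=0
b=cv2.morphologyEx(b,cv2.MORPH_CLOSE,np.ones((7,7)));
print('jig',fit([(f,(b>0).astype(np.float32))],jm,[.683,-.021,0]))
E
```

```text
743.0
366.0
bracket (array([ 0.5428, -0.0023, -0.2644]), np.float64(42.6875))
bracket (array([ 0.5624, -0.0082, -0.7848]), np.float64(338.8125))
bracket (array([ 0.5426, -0.0028, -0.2629]), np.float64(460.6875))
[[ 0.7275  0.0353  0.035 ]
 [ 0.7267 -0.0928  0.035 ]
 [ 0.644  -0.0908  0.035 ]
 [ 0.6448  0.0357  0.035 ]] [ 0.6857 -0.0281  0.035 ]
jig (array([ 0.687 , -0.0267, -0.0067]), np.float64(22.75))
```

I'll first push the bracket sideways. With the fingers shut and the jaw axis along world x, pushing its +y side lines it up and squares its yaw. Estimates so far:

| Thing | x (m) | y (m) | Yaw (rad) |
|---|---|---|---|
| Jig | 0.686 | -0.028 | 0 |
| Bracket | 0.543 | -0.0025 | -0.264 |

The first move goes above the +y side.

```bash
python3 -m inch '0 10 25 0 0 0 30; 0 25.9 69.4 -4 0 0 65.5; 0 25.9 69.4 -4 0 0 65.5; 0 25.9 69.4 -4 0 0 65.5; 0 25.9 69.4 -4 0 0 65.5; 0 25.9 69.4 -4 0 0 65.5; 0 25.9 69.4 -4 0 0 65.5; 0 25.9 69.4 -4 0 0 65.5; 0 25.9 69.4 -4 0 0 65.5; 0 25.9 69.4 -4 0 0 65.5; 0 25.9 69.4 -4 0 0 65.5; 0 25.9 69.4 -4 0 0 65.5'
```

```text
t: 2.4
eef_pos: [0.539, 0.082, 0.1868]
ee_rot: [3.141, 0.001, -3.141]
force: [1.1, -0.3, -0.6]
width: 0.0003
```

```bash
python3 -m inch '0 0 -0.5 -6 0 0 0; 0 0 -0.5 -12 0 0 0; 0 0 -0.5 -16 0 0 0; 0 0 -0.5 -18 0 0 0; 0 0 -0.5 -18 0 0 0; 0 0 -0.5 -18 0 0 0'
python3 - <<'E'
from h import *
f=grab_frame('top'); save(f,'t2.png',(200,130,340,240),5)
f=grab_frame('side'); save(f,'s2.png',(180,160,320,265),5)
E
```

```text
t: 3.15
eef_pos: [0.5397, 0.0772, 0.0077]
ee_rot: [3.141, 0.002, -3.141]
force: [0.9, -0.2, 0.4]
width: 0.0004
```

View pics/s2.png

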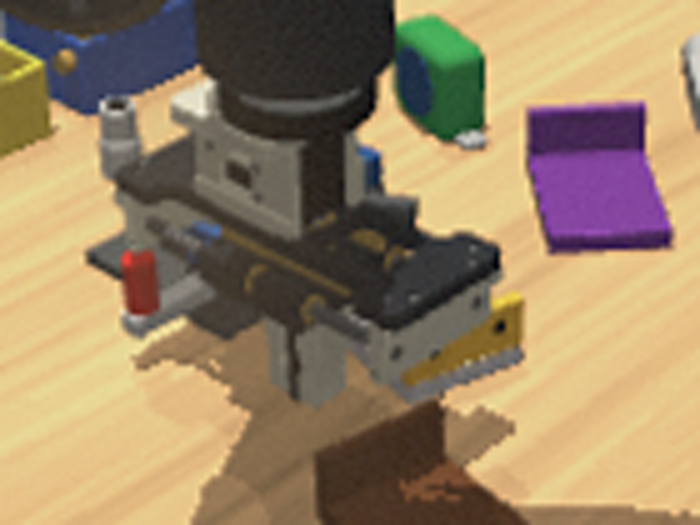

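The shut fingers are down on the table side of the bracket and clear of the brown bracket and the knob. Now I'll push in -y, slowly after contact.

```bash
python3 -m inch '0 0 -2 0 0 0 0; 0 0 -2.8 0 0 0 0; 0 0 -3.2 0 0 0 0; 0 0 -3.6 0 0 0 0; 0 0 -4 0 0 0 0; 0 0 -4.3 0 0 0 0; 0 0 -4.6 0 0 0 0; 0 0 -4.9 0 0 0 0; 0 0 -5.2 0 0 0 0; 0 0 -5.5 0 0 0 0; 0 0 -5.7 0 0 0 0; 0 0 -5.7 0 0 0 0'
python3 - <<'E'
from h import *
f=grab_frame('top'); save(f,'t3.png',(210,135,340,240),6)
E
```

```text
t: 4.75
eef_pos: [0.5399, 0.0202, 0.0082]
ee_rot: [3.14, 0.003, -3.141]
force: [0.3, 2.8, 3.3]
width: 0.0003
```

View pics/t3.png

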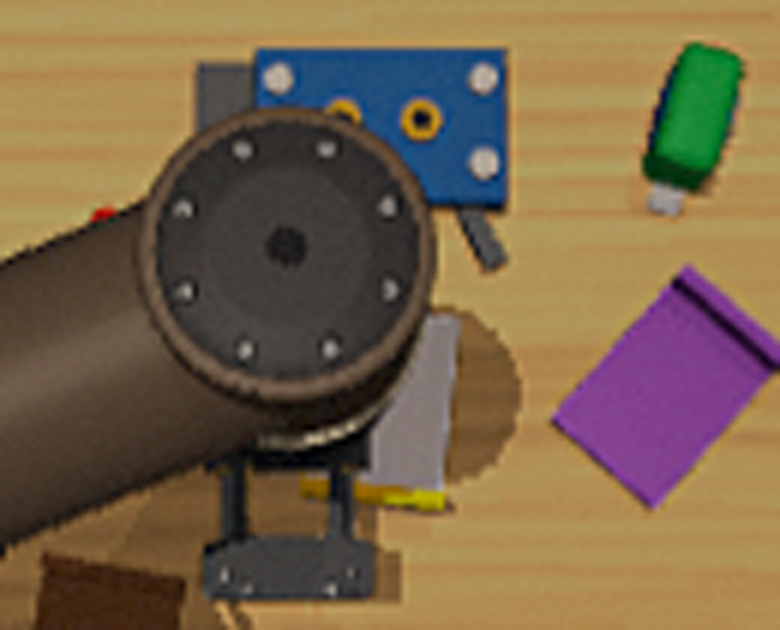

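```bash
python3 -m inch '0 0 2 0 0 0 0; 0 0 2 6 0 0 0; 0 0 2 10 0 0 0; 0.23 -8 -2 14 0 0 -40; 0.23 -12 -5 14 0 0 -90; 0.23 -12 -5 14 0 0 -90; 0.23 -12 -5 14 0 0 -90; 0.23 -12 -5 14 0 0 -90; 0.23 -12 -5 14 0 0 -90; 0.23 -12 -5 14 0 0 -90; 0.23 -12 -5 14 0 0 -90; 0.23 -12 -5 14 0 0 -90'
python3 - <<'E'
from h import *
np.set_printoptions(precision=4,suppress=True)
f=grab_frame('top'); save(f,'t4.png',(210,135,340,240),6)
m=cmask(f,(273,203),30);print(m.sum())
print(fit([(f,m)],BR,[.543,-.025,-.05]))
E
```

```text
t: 6.3
eef_pos: [0.4195, -0.0295, 0.1478]
ee_rot: [3.141, 0.004, 1.567]
force: [-0.5, -1.3, -0.1]
width: 0.0201
527.0
(array([ 0.5485, -0.027 , -0.1355]), np.float64(254.5))
```

View pics/t4.png

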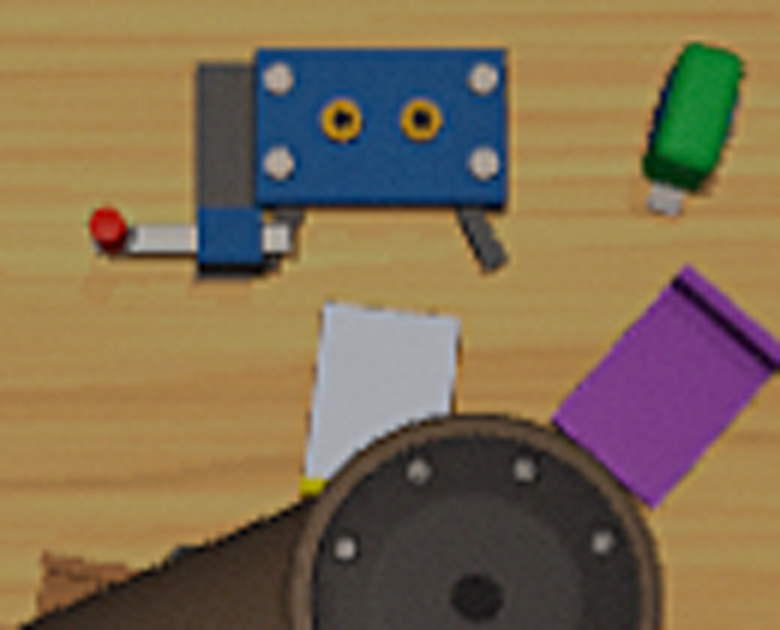

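The view shows the plate's front corners at crop (323,302) and (461,318), so about 6.5° of yaw is left.

```bash
python3 - <<'E'
from h import *
f=grab_frame('top')
P=back(f,np.array([(323,302),(461,318)])/6.+[209.5,134.5],.012)
d=P[0]-P[1];th=np.arctan2(-d[0],d[1]);mid=P.mean(0)
print(P,np.linalg.norm(d),th,mid,mid[:2]-.05*np.array([np.cos(th),np.sin(th)]))
E
```

```text
[[ 0.60026094  0.00168597  0.012     ]
 [ 0.59151665 -0.06836153  0.012     ]] 0.0705911841848686 -0.12419129848885753 [ 0.59588879 -0.03333778  0.012     ] [ 0.54627388 -0.02714417]
```

Bracket is now at (0.546, -0.027) with yaw -0.124. A two-finger push on the flange, squared to the jig, should take out the remaining yaw.

```bash
python3 -m inch '0.23 2.5 0.1 -5 0 0 0.1; 0.23 2.8 0.1 -10 0 0 0.1; 0.23 2.8 0.1 -13.8 0 0 0.1; 0.23 2.8 0.1 -13.8 0 0 0.1; 0.23 5.5 0.1 -13.8 0 0 0.1; 0.23 6.2 0.1 -13.8 0 0 0.1; 0.23 6.7 0.1 -13.8 0 0 0.1; 0.23 7.2 0.1 -13.8 0 0 0.1; 0.23 7.7 0.1 -13.8 0 0 0.1; 0.23 8.2 0.1 -13.8 0 0 0.1; 0.23 8.7 0.1 -13.8 0 0 0.1; 0.23 8.7 0.1 -13.8 0 0 0.1'
python3 - <<'E'
from h import *
f=grab_frame('top'); save(f,'t5.png',(210,135,340,240),6)
f=grab_frame('side'); save(f,'s5.png',(180,160,320,265),5)
E
```

```text
t: 7.9
eef_pos: [0.5076, -0.0282, 0.0099]
ee_rot: [3.14, 0.003, 1.573]
force: [-0.1, -0.4, -0.9]
width: 0.0202
```

View pics/t5.png

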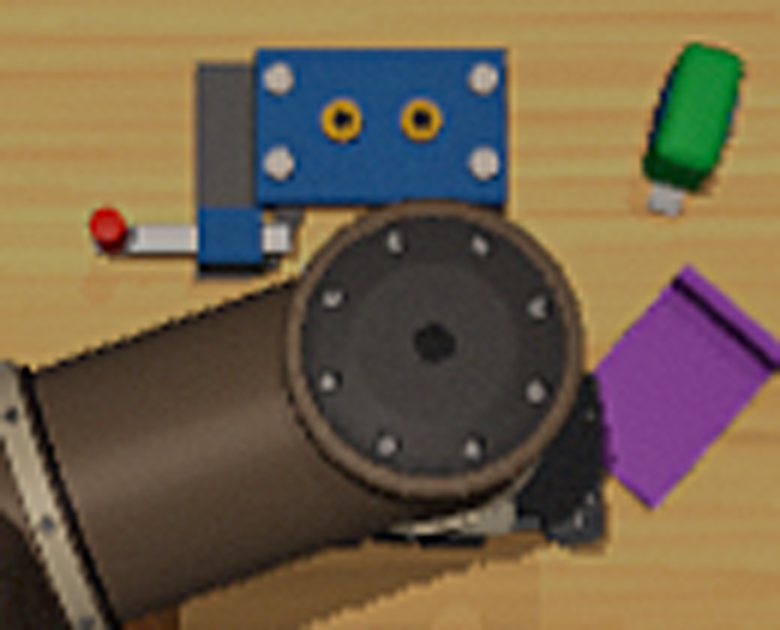

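The arm hides the bracket in the top view, so I'll check from the side.

View pics/s5.png

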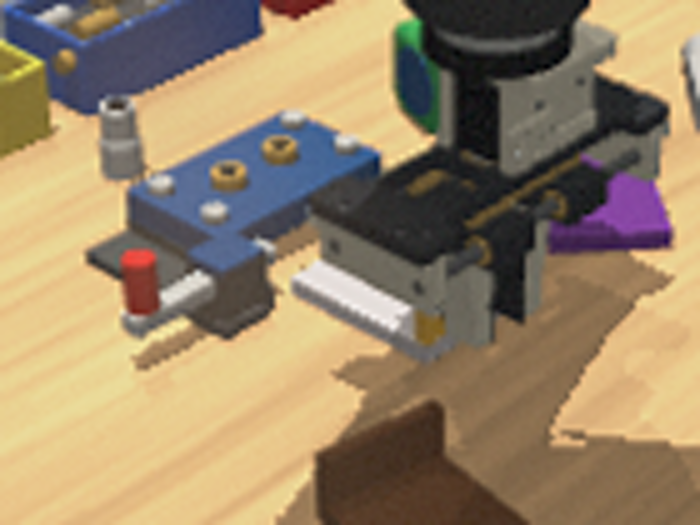

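```bash
python3 - <<'E'
from h import *
f=grab_frame('side')
P=back(f,np.array([(292,294),(428,361)])/5.+[179.5,159.5],0.);d=P[0]-P[1]
print(P,np.linalg.norm(d),np.arctan2(d[1],d[0]))
for y in(0,-.02,-.04):print(y,[ (proj(f,place([(.05,.035,0),(.05,.035,.012),(-.05,.035,0),(-.05,.035,.04)],(.567,-.0275+.0,y)))-[179.5,159.5])*5])
E
```

```text
[[0.61751585 0.01218191 0.        ]
 [0.51960877 0.00937496 0.        ]] 0.09794731042449406 0.028661745594395976
0 [array([[298.73286917, 290.83564194],
       [297.97240002, 272.43199898],
       [434.11992425, 361.38950103],
       [433.79949966, 297.41168803]])]
-0.02 [array([[299.14490908, 289.61925615],
       [298.38712098, 271.22486741],
       [431.83217961, 361.68062479],
       [431.47154425, 297.6973696 ]])]
-0.04 [array([[299.59992347, 288.40831299],
       [298.84502175, 270.02313643],
       [429.53427447, 361.94537179],
       [429.1332425 , 297.95733881]])]
```

Yaw is about 0 and the side edge is at y ≈ 0.010, so the bracket is centred to about 2 mm. I'll push on into the mouth.

```bash
python3 -m inch '0.23 0.5 0 -0.1 0 0 -0.1; 0.23 1 0 -0.1 0 0 -0.1; 0.23 1.5 0 -0.1 0 0 -0.1; 0.23 2 0 -0.1 0 0 -0.1; 0.23 2.5 0 -0.1 0 0 -0.1; 0.23 3 0 -0.1 0 0 -0.1; 0.23 3.4 0 -0.1 0 0 -0.1; 0.23 3.8 0 -0.1 0 0 -0.1; 0.23 4.2 0 -0.1 0 0 -0.1; 0.23 4.6 0 -0.1 0 0 -0.1; 0.23 5 0 -0.1 0 0 -0.1; 0.23 5 0 -0.1 0 0 -0.1'
python3 - <<'E'
from h import *
f=grab_frame('side'); save(f,'s6.png',(180,160,320,265),5)
E
```

```text
t: 9.55
eef_pos: [0.5577, -0.0283, 0.0089]
ee_rot: [3.14, 0.003, 1.571]
force: [-0.4, -1.0, -0.3]
width: 0.0201
```

View pics/s6.png

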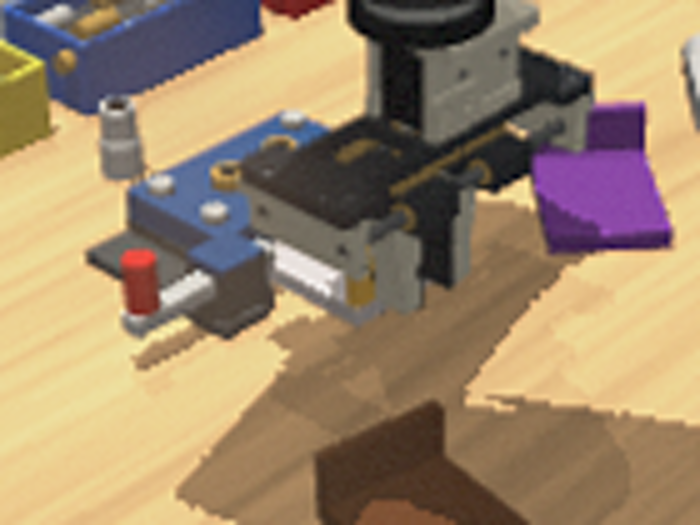

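The plate is entering the mouth straight and the force is low, so I'll continue.

```bash
python3 -m inch '0.23 0.5 0 0 0 0 0; 0.23 1 0 0 0 0 0; 0.23 1.5 0 0 0 0 0; 0.23 2 0 0 0 0 0; 0.23 2.5 0 0 0 0 0; 0.23 3 0 0 0 0 0; 0.23 3.5 0 0 0 0 0; 0.23 4 0 0 0 0 0; 0.23 4.5 0 0 0 0 0; 0.23 5 0 0 0 0 0; 0.23 5.5 0 0 0 0 0; 0.23 5.5 0 0 0 0 0'
```

```text
t: 11.1
eef_pos: [0.6138, -0.028, 0.009]
ee_rot: [3.138, 0.003, 1.571]
force: [-0.5, -0.8, -0.3]
width: 0.0202
```

```bash
python3 -m inch '0.23 0.3 0 0 0 0 0; 0.23 0.6 0 0 0 0 0; 0.23 0.9 0 0 0 0 0; 0.23 1.2 0 0 0 0 0; 0.23 1.4 0 0 0 0 0; 0.23 1.6 0 0 0 0 0; 0.23 1.7 0 0 0 0 0; 0.23 1.7 0 0 0 0 0'
```

```text
t: 12.1
eef_pos: [0.6277, -0.0282, 0.0088]
ee_rot: [-3.14, 0.003, 1.57]
force: [-14.1, 1.3, 9.4]
width: 0.0197
```

It stopped at x = 0.6277 with 14 N of contact; home was expected at 0.6285. I'll back off, lift, go beyond the knob's outer side, and look.

```bash
python3 -m inch '0.23 -1 0 0 0 0 0; 0.23 -3 0 0 0 0 0; 0.23 -3 0 5 0 0 0; 0.23 -3 0 11 0 0 0; 0 -3 6 14 0 0 40; 0 -0.3 12 14 0 0 90; 0 -0.3 18 14 0 0 90; 0 -0.3 18 14 0 0 90; 0 -0.3 18 14 0 0 90; 0 -0.3 18 14 0 0 90; 0 -0.3 18 14 0 0 90; 0 -0.3 18 14 0 0 90'
python3 - <<'E'
from h import *
f=grab_frame('top'); save(f,'t7.png',(210,125,340,230),6)
g=grab_frame('side')
h=cv2.cvtColor(f['pixels'],cv2.COLOR_RGB2HSV)
for F,z in((f,.065),(g,.05)):
  y=cv2.inRange(cv2.cvtColor(F['pixels'],cv2.COLOR_RGB2HSV),(0,150,80),(8,255,255));n,l,st,ce=cv2.connectedComponentsWithStats(y)
  for k in range(1,n):
    if 5<st[k,4]<100 and 195<ce[k][0]<300:print(st[k],back(F,ce[k],z))
save(g,'s7.png',(180,160,320,265),5)
E
```

```text
t: 13.6
eef_pos: [0.6256, 0.1526, 0.1492]
ee_rot: [-3.141, 0.006, 3.077]
force: [-0.2, 0.3, 0.1]
width: 0.0004
[225 170   6   6  28] [[0.62905638 0.10709918 0.065     ]]
[205 210   7  13  73] [[0.62778256 0.10863798 0.05      ]]
```

View pics/t7.png

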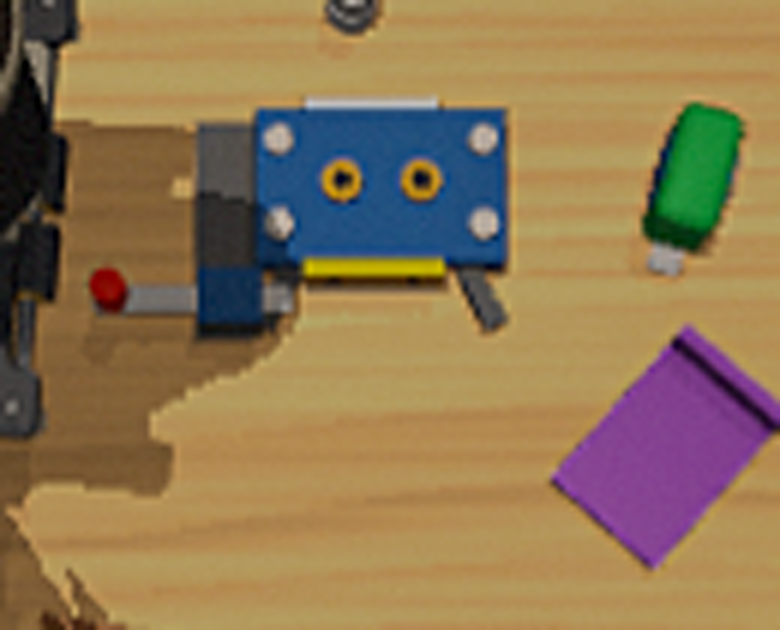

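The flange sits square and flush against the bridge at crop (305–445, 268), and the plate end sticks out at the far side. The knob is at (0.6285, 0.108). Next I'll lower beside the knob and push in -y.

```bash
python3 -m inch '0 0.3 0 -5 0 0 3.6; 0 0.3 0 -10.5 0 0 3.6; 0 0.3 0 -10.5 0 0 3.6; 0 0.3 0 -10.5 0 0 3.6; 0 0.3 -2 -10.5 0 0 3.6; 0 0.3 -2.6 -10.5 0 0 3.6; 0 0.3 -3.1 -10.5 0 0 3.6; 0 0.3 -3.6 -10.5 0 0 3.6; 0 0.3 -4.1 -10.5 0 0 3.6; 0 0.3 -4.6 -10.5 0 0 3.6; 0 0.3 -5 -10.5 0 0 3.6; 0 0.3 -5 -10.5 0 0 3.6'
```

```text
t: 15.2
eef_pos: [0.6283, 0.1021, 0.044]
ee_rot: [-3.141, 0.005, 3.135]
force: [0.6, 1.6, 0.4]
width: 0.0006
```

```bash
python3 -m inch '0 0 -0.4 0 0 0 0; 0 0 -0.8 0 0 0 0; 0 0 -1 0 0 0 0; 0 0 -1.2 0 0 0 0; 0 0 -1.4 0 0 0 0; 0 0 -1.5 0 0 0 0; 0 0 -1.5 0 0 0 0'
```

```text
t: 16.08
eef_pos: [0.6285, 0.0905, 0.0441]
ee_rot: [3.138, 0.006, 3.136]
force: [-2.4, 17.6, 1.6]
width: 0.0003
```

It stopped at y = 0.0905, as predicted, with 17.6 N, so the bolt is at its stop. I'll retreat and check.

```bash
python3 -m inch '0 0 1 0 0 0 0; 0 0 5 0 0 0 0; 0 0 8 6 0 0 0; 0 0 9 11 0 0 0; 0 0 9 11 0 0 0; 0 0 9 11 0 0 0'
python3 - <<'E'
from h import *
f=grab_frame('top'); save(f,'t8.png',(210,125,340,230),6)
g=grab_frame('side')
for F,z in((f,.065),(g,.05)):
  y=cv2.inRange(cv2.cvtColor(F['pixels'],cv2.COLOR_RGB2HSV),(0,150,80),(8,255,255));n,l,st,ce=cv2.connectedComponentsWithStats(y)
  for k in range(1,n):
    if 5<st[k,4]<100 and 195<ce[k][0]<300:print(st[k],back(F,ce[k],z))
a=f['pixels'][125:230,210:340];b=g['pixels'][160:265,180:320]
r=lambda i,w:cv2.resize(i[:,:,::-1],(w,int(i.shape[0]*w/i.shape[1])),interpolation=cv2.INTER_CUBIC)
a,b=r(a,400),r(b,400);h=min(len(a),len(b));cv2.imwrite('pics/both8.png',np.hstack([a[:h],b[:h]]))
E
```

```text
t: 16.82
eef_pos: [0.6276, 0.1801, 0.1535]
ee_rot: [3.139, 0.005, 3.135]
force: [-0.7, -1.0, 0.9]
width: 0.0004
[237 170   6   6  26] [[0.62861949 0.07260403 0.065     ]]
[215 205   6  12  55] [[0.62800156 0.07333076 0.05      ]]
```

View pics/both8.png

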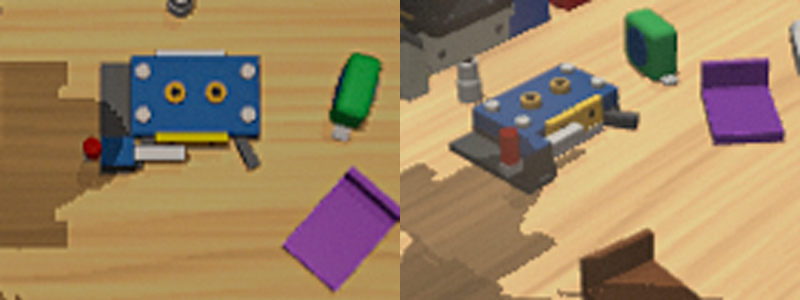

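The bolt bar lies across behind the yellow flange (left panel, 135–185, 153). The knob is at y ≈ 0.0726 against 0.072 expected at the stop. The robot is clear and nothing else has moved, so I'll hand in.

```bash
python3 -c "
from station import arm; print(arm.job_done())"
```

```text
the job is handed in; nothing more can be done
None
```

The yellow-flanged bracket is fully home under the bridge, the bolt is across behind its flange, and I handed the job in at about 17 s of the 69 s allowed.

**How it was done:** I pushed the bracket sideways to line it up, then pushed it in by its flange with two fingers. After that I pushed the red knob with the shut fingers.

**Last checks:**
- **Bracket:** the push stopped within 1 mm of the expected home position with about 14 N on it. The pictures show the flange flush and square against the bridge.
- **Bolt:** the knob stopped where predicted, with about 18 N on it. Afterwards it measured y ≈ 0.0726 to 0.0733 m, against 0.072 m expected fully across, which is within measuring error.
- **Surroundings:** the gripper was clear of everything. The neighbouring things in the close-up views lie where they did. The drilled bracket, hammer, wrench and screwdriver were outside those last crops, but the arm's low moves stayed away from them.

**What disagreed:** the trained network twice outlined look-alike brackets instead of the right one, so I located the bracket by its colours and corners. One colour fit was thrown off where the arm hid part of the bracket, and I replaced it with corner measurements.

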